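# Take the hot lid off the wax pot with the lid lifter

## Robot

A 6-joint arm with a two-finger parallel gripper is mounted at the origin on the work surface. World frame = base frame: x ahead of the robot, y to its left, z up, the work surface at z = 0. Lengths are in m, angles in rad, forces in N, time in s.
With the tool pointing down it reaches from about 0.325 to 0.775 m from the base axis. Payload 5.5 kg.
Tool frame: the origin (TCP) lies midway between the tips of the shut fingers; the grasp point (between the pads) lies 19 mm behind it; z points along the fingers, x is the direction in which the jaws open and shut, and the axes are right-handed (so a half turn about z gives the same grasp; the last joint's range is limited). The gripper opens to 85 mm and grips with 20 to 120 N. Pads are 22 mm wide; open, the fingers measure 114 mm over their backs; the gripper's body (76 mm by 85 mm) begins 54 mm behind the grasp point. The pads swing forward as they close: fully open they stand 13 mm farther back than shut.
Start: joints at [1.2, 0.091, 1.231, -0, 1.82, -0.057], TCP at [0.185, 0.571, 0.231] pointing down, gripper open.
Joint ranges: [-2.87, 2.87], [-0.86, 2.18], [0.17, 2.46], [-1.51, 4.65], [0.06, 2.69], [-2.65, 2.65]. Speed limits (rad/s): [2.57, 2.57, 3.01, 3.14, 3.14, 3.14].

## Interface

Orientations are given as a rotation vector (axis times angle).
In Python, from plant import sense, optics, manip gives the robot as it stands. The module is installed in compiled form; this text tells all that it offers.
- The arm moves only by the tool arm_command, never from a script. Its argument "rows" is a list of rows, each a list of 2 entries, a list of its own where there are three numbers: the shift along the world's x, y, z in mm, then the turn, a rotation vector about the world's x, y, z in rad. A call has 1 to 10 rows; each row shifts and turns the commanded pose from where the row before left it; what a row does not reach is not made up. A row lasts 1/12 s, in which the tool goes at most 41.7 mm and 7.16 degrees, less where a joint would pass 70% of its speed; a pose out of reach is approached as far as the arm can. A call is refused whole if a number of a shift passes 41.7 or a number of a turn 0.125, either way. A call with a gripper value outside its range is refused whole. "hand" is the opening in per cent of the stroke, from 0 (shut) to 100 (fully open), set as the call begins (left out, the last holds). The fingers move at their own pace and stop on an object; "squeeze" is the grip in N (left out, the last holds). Time passes only in rows, so rows that do not move let the fingers close. It gives the time, the measured TCP pose, the force and the opening at its end, in the units of the state.
- sense(): the state, without advancing time (a new reading comes with each control period).
- optics.camera(name): name is "scene" or "top"; returns the picture (400x640x3 uint8, red, green, blue); there is no depth.
- optics.camera_info(name): a dict with "vfov" (degrees; the focal length in pixels is half the picture's height over the tangent of half this angle, whatever the lens; pixels are square), "cx", "cy" (the principal point, pixels), "k1" (the pictures are not rectified: a ray, as slopes to the right and down, at radius r is drawn at 1 + k1 r^2 times it, then the intrinsics apply), "extrinsics" (4x4, takes a point from camera to world coordinates). Camera axes: x right, y down, z forward; pixel columns grow to the right and rows downward; lengths in m; the calibration is good to about 2 mm. A picture is of the moment at which its call begins. camera_info takes no time and is no camera call.
- manip.job_done(): hands the job in, once; it reports no verdict.
The state is a dict: "t": time; "qpos": joint angles; "joint_velocities": joint speeds; "joint_torque": joint torques, N m; "position": TCP position; "orientation": TCP orientation; "force": force on the tool from outside, world axes, zero at the start; "wrist_torque": the same for the moment, N m; "grip_width": finger opening in m.
Only numpy, scipy, OpenCV 4.12 (cv2) and the standard library are available. Lean on these libraries where they do the work, as an engineer would, in place of code of your own. Each camera call takes 0.05 s, during which the arm holds its last target.

## Task

The empty wax pot is up to heat and must be opened for filling: take the forked lid lifter from its stand, feel both prongs in under the loop of the hot lid, heft the lid a few millimetres to find where along the loop it balances (its filling has slid to one side), then lift it off level without shoving the pot. Set it down gently, flat in the middle of the round terracotta trivet, slip the lifter out and hang it back on its stand by its guard. The lid and pot are hot, so touch them only with the lifter and never press, push or pull hard, never let the lid tip, and leave everything else on the bench alone.

Things in the scene. Friction and masses are not known exactly. Their poses are not given: they have to be found in the camera images.
- lifter_grip (a point): Centre of the wooden handle of the lid lifter, which hangs upright in its stand: a flat-sided bar, 24 mm along x, 16 mm along y, 82 mm tall (41 mm above and below here). Grip it firmly (100 N) across y from above, or it pivots when pushed. z is up along the lifter, +x is the way the prongs point. The undersides of the prongs lie 140 mm below this point.
- lifter: The lifter, 170 g; origin on the handle's axis, level with the prongs' undersides. Two 6 mm round prongs at y = +-7 mm run from x = -12 to +8, then their tips slant up to x = 13, z = 16 mm. Behind them uprights (x = -15 to -9) rise to z = 44 and join the shank. A bar in the hook rests at z = 6 mm, anywhere from x = -9 to +7.
- lifter_guard (a point): Centre of the underside of the lifter's round steel guard (38 mm across, 3 mm thick), 48 mm below lifter_grip on the same axis. Below it runs the 8.4 mm round shank, 30 mm long. The guard is what hangs on the stand's fork.
- stand_seat (a point): Fixed stand of the lifter: here the guard's underside rests, on the top of a level fork 117 mm above the bench. Two 14 mm wide arms leave a 16 mm slot along x, open at the -x end (27 mm from here), the post is at x = +55. Lips 3 mm high at the arms' open ends keep the guard on: raise the lifter over them, then move it out along -x.
- lid: Hot steel lid, loose, 0.41 to 0.54 kg. Its inner filling has slid over: it balances 10 to 17 mm from its middle towards +y or -y; the side cannot be seen, only felt or seen in its lean on a small lift. Origin: centre of its underside, a plug 124 mm wide, 10 mm deep, loose (3 mm) in the pot; above it a plate 150 mm wide, top at z = 15 mm, rests on the pot's rim.
- lid_loop (a point): Middle of the crown of the lid's fixed loop handle, a 6 mm bar: the straight crown runs 60 mm along y, its axis 22 mm above the lid's flat top, so 19 mm are clear beneath it and the 16 mm high hook has only 3 mm to spare; legs at y = +-37 mm. The prongs go in along x, from either side, sliding on the lid's top by feel.
- pot: Electric wax pot, loose, about 1.4 to 2.2 kg, standing on the bench: aluminium with a grey band, 160 mm across, rim 75 mm high, thermostat box on its -x side (100 mm from the axis). Origin at the centre of its underside.
- trivet_top (a point): Centre of the flat top of the fixed round terracotta trivet, 176 mm across, 16 mm high; the lid's plug shall stand on it.
- trivet: The same trivet; origin at the centre of its underside, on the bench.
- wax_bar: Bystander: yellow wax bar, 75 x 32 x 24 mm; origin under its centre.
- spool: Bystander: wooden thread spool, 36 mm across, 46 mm tall; origin under its centre.
- tumbler: Bystander: copper-coloured tumbler, 64 mm across, 170 mm tall; origin under its centre.
- mallet: Bystander: wooden mallet lying down, 225 mm long along x, head 85 mm wide, 48 mm high.
- rivet_dish: Bystander: white ceramic dish, 80 mm across, 28 mm high; origin under its centre.
- slicker: Bystander: dark turned wooden edge slicker, standing, 26 mm across, 100 mm tall; origin under its centre.
Not all that is in view belongs to the job. Leave any purple look-alike of the lifter alone. Of the things that look like the trivet, take the one that is farthest from the robot's base at the start.

How it is judged:
On the way, in this order (a step that is already met when the one before it is completed fails the run):
1. the lid hangs level (within 6 degrees) on the lifter, clear of the pot (z of lid in the frame of pot above 0.085 m and angle between lid's own z axis and vertical below 0.1 rad and contact force between lifter and lid above 1.5 N and not (contact force between lid and pot above 0.1 N)), for 0.3 s.
2. the lid stands flat on the trivet, within 20 mm of its middle, and the lifter is off it (horizontal distance between lid and trivet_top below 0.02 m and z of lid in the frame of trivet_top below 0.004 m and angle between lid's own z axis and vertical below 0.04 rad and contact force between lifter and lid below 0.1 N and linear speed of lid below 0.02 m/s), for 0.2 s.
At the end, for the whole second after the job is handed in: The lid stands flat and still on the trivet, its centre within 20 mm of the trivet's; the lifter is off it and hangs upright and still on the stand's fork, its guard on the arms (3 mm) within 12 mm of the seat; the pot stands upright (all of step 2 and horizontal distance between lifter_guard and stand_seat below 0.012 m and z of lifter_guard in the frame of stand_seat between -0.003 and 0.003 m and angle between lifter's own z axis and vertical below 0.1 rad and linear speed of lifter below 0.02 m/s and angle between pot's own z axis and vertical below 0.05 rad); the robot touches nothing.
It fails at once if the gripper or arm touches the hot lid or pot (contact force between any of the fingers, the arm and lid above 0.5 N or contact force between any of the fingers, the arm and pot above 0.5 N).
It fails at once if the lid tips more than 15 degrees (angle between lid's own z axis and vertical above 0.26 rad).
It fails at once if the lifter presses, pushes or pulls the lid harder than 25 N, or the lid is banged or pressed on the trivet harder than 25 N (contact force between lifter and lid above 25 N or contact force between lid and trivet above 25 N).
It fails at once if the pot is shoved more than 12 mm or tipped (distance of pot from where it was at the start of the episode above 0.012 m or angle between pot's own z axis and vertical above 0.1 rad).
It fails at once if a bystander is moved more than 15 mm (distance of any of wax_bar, spool, tumbler, mallet, rivet_dish, slicker from where it was at the start of the episode above 0.015 m).
It also fails if it takes over 72 s, if anything falls off the work surface, if the arm or the gripper's body presses on something with over 40 N, if the wrist force passes 120 N, or if a joint passes its speed limit or range.

## Working session

There is one attempt and no reset: what is moved stays moved. The work goes in short steps, Python scripts to look and compute and a tool call to move; the robot and the scene stay as the last step left them, time stands still between calls to the robot, and variables do not carry over. Pictures are saved under pics/ and viewed, and the job is handed in when it is done.

Besides the shell and the picture viewer there is one more tool, called after "Emit:" by a JSON object that holds its "fn" and its "kwargs", one argument or row to a line. arm_command: Moves the arm, as the interface text tells. Its arguments: {"type":"object","properties":{"rows":{"type":"array","items":{"type":"array"}},"hand":{"type":"number"},"squeeze":{"type":"number"}},"required":["rows"]}

```bash
mkdir -p pics; cat > h.py <<'E'
import numpy as np, cv2
from plant import sense, optics, manip
def cam(n,f=None):
    im=optics.camera(n)
    if f: cv2.imwrite('pics/'+f,im[:,:,::-1])
    return im
def ray(n,u,v):
    c=optics.camera_info(n); f=200/np.tan(np.radians(c['vfov'])/2)
    d=np.array([(u-c['cx'])/f,(v-c['cy'])/f]); x=d.copy()
    for _ in range(50): x=d/(1+c['k1']*(x@x))
    T=np.array(c['extrinsics']); return T[:3,3],T[:3,:3]@np.array([x[0],x[1],1])
def onz(n,u,v,z):
    o,d=ray(n,u,v); return o+d*(z-o[2])/d[2]
def proj(n,p):
    c=optics.camera_info(n); f=200/np.tan(np.radians(c['vfov'])/2)
    T=np.array(c['extrinsics']); q=T[:3,:3].T@(np.array(p)-T[:3,3]); x=q[:2]/q[2]
    x=x*(1+c['k1']*(x@x)); return np.array([c['cx'],c['cy']])+f*x
E
python3 - <<'E'
from h import *
cam('scene','s0.png');cam('top','t0.png')
for n in('scene','top'):print(optics.camera_info(n))
s=sense();print(s)
E
```

```text
{'vfov': 45.45732740625031, 'cx': 308.47609509913894, 'cy': 192.2480667630913, 'k1': -0.07519772621639377, 'extrinsics': array([[-0.6480173 ,  0.55264117, -0.52408141,  1.09367676],
       [ 0.76161195,  0.47432018, -0.44155136,  0.53138791],
       [ 0.00456293, -0.68527958, -0.7282658 ,  1.0008281 ],
       [ 0.        ,  0.        ,  0.        ,  1.        ]])}
{'vfov': 45.48809528153799, 'cx': 328.90153882688736, 'cy': 192.5827535940748, 'k1': -0.10339702669436712, 'extrinsics': array([[-0.0222413 , -0.99649795,  0.080605  ,  0.36382898],
       [-0.99952912,  0.0238687 ,  0.01928274, -0.00745044],
       [-0.02113915, -0.08013817, -0.99655959,  1.35771184],
       [ 0.        ,  0.        ,  0.        ,  1.        ]])}
{'t': 0.1, 'qpos': array([ 1.20029934e+00,  9.17843010e-02,  1.23178129e+00,  3.61199990e-06,
        1.81978921e+00, -5.66777041e-02]), 'joint_velocities': array([ 0.00067576, -0.00392092, -0.00288442,  0.00104589,  0.00039984,
       -0.00142109]), 'joint_torque': array([ 2.25060932e-03, -4.60216963e+01, -4.19215322e+01, -9.91264756e-05,
        1.05786909e-02,  1.54920036e-05]), 'position': array([0.1851121 , 0.57046424, 0.23025456]), 'orientation': array([ 2.54051740e+00,  1.84645556e+00, -2.32991462e-03]), 'force': array([-0.64742354, -0.24370193,  0.14097148]), 'wrist_torque': array([-0.0882523 , -0.03748072,  0.00061391]), 'grip_width': 0.08522032114132784}
```

View pics/s0.png

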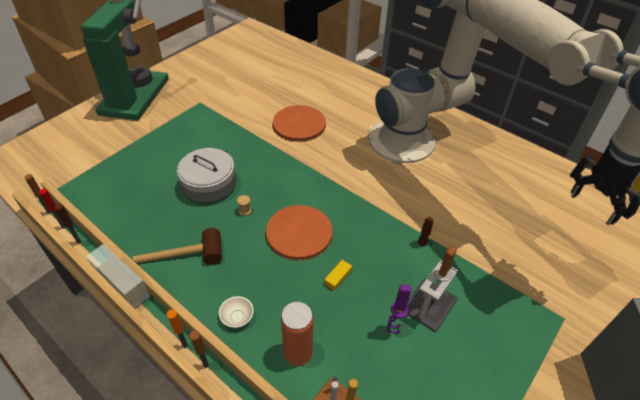

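View pics/t0.png

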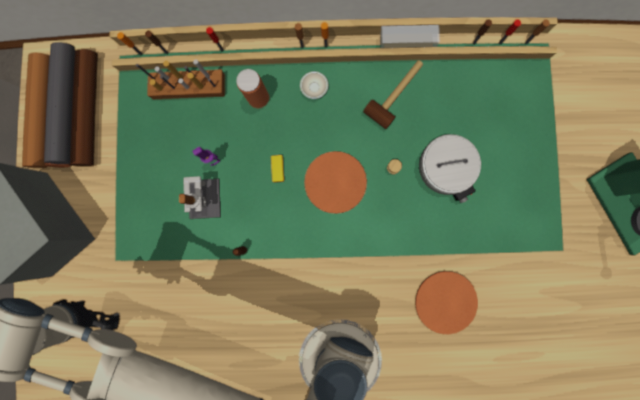

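The pictures show two terracotta discs in top at (336,182) and (447,302), the pot at (451,164), the lifter's stand at about (200,197), and the purple look-alike at (206,156). I'll zoom in next.

```bash
python3 - <<'E'
from h import *
s=cv2.imread('pics/s0.png');t=cv2.imread('pics/t0.png')
def crop(im,x,y,w,h,k): return cv2.resize(im[y:y+h,x:x+w],None,fx=k,fy=k,interpolation=cv2.INTER_CUBIC)
a=crop(s,380,240,100,100,4);b=crop(t,160,140,100,100,4)
cv2.imwrite('pics/stand.png',np.hstack([a,b]))
a=crop(s,165,140,80,70,5);b=crop(t,410,125,80,84,5)[:350]
cv2.imwrite('pics/pot.png',np.hstack([a,b]))
hs=cv2.cvtColor(t,cv2.COLOR_BGR2HSV)
m=cv2.inRange(hs,(4,130,120),(14,255,255))
n,l,st,c=cv2.connectedComponentsWithStats(m)
for i in range(1,n):
    if st[i,4]>1000:
        p=onz('top',*c[i],.016);print(st[i],c[i],p,np.hypot(*p[:2]))
E
```

```text
[  23   53   21  112 1543] [ 32.08878808 108.71743357] [0.7506552  0.91825231 0.016     ] 1.1860314194628818
[ 305  152   61   61 2952] [335.12669377 181.93089431] [5.02126882e-01 2.44441228e-04 1.60000000e-02] 0.5021269417621543
[ 415  271   63   64 3114] [446.18272319 302.26364804] [ 0.15766228 -0.30178276  0.016     ] 0.34048528629968555
```

View pics/stand.png

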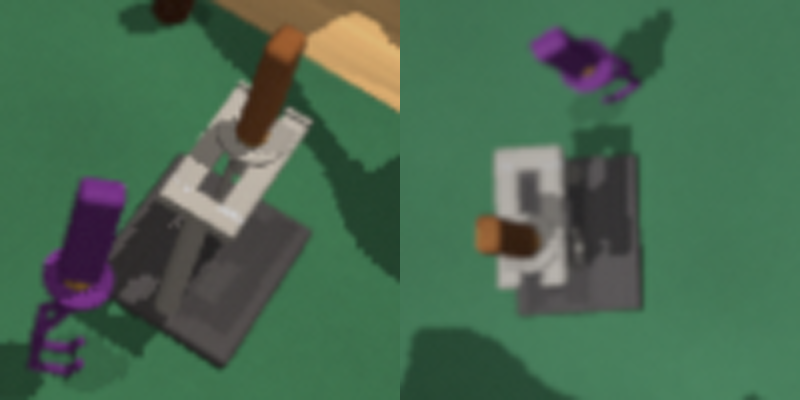

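View pics/pot.png

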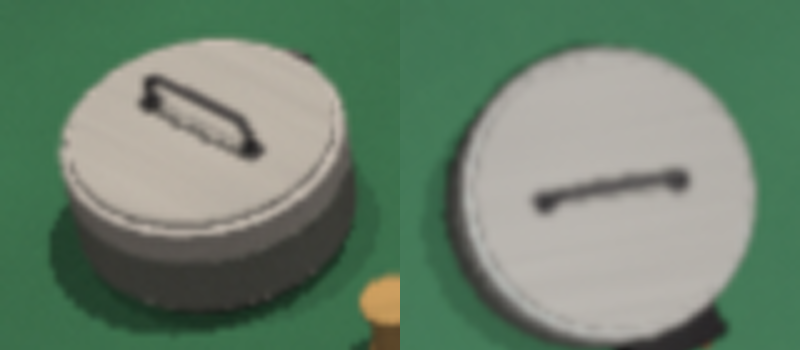

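```bash
cat > m.py <<'E'
from h import *
t=cv2.imread('pics/t0.png');s=cv2.imread('pics/s0.png')
print('fork corners')
for p in [(183.25,177.5),(201.25,176.75),(184.25,212),(202,210.75)]: print(onz('top',*p,.117))
for p in [(241.5,81),(311,122),(162,190),(238,237)]: print('s',onz('scene',380+p[0]/4,240+p[1]/4,.117))
print('handle top',onz('top',182.25,199,.206),onz('scene',451.75,248.75,.206))
# lid plate
g=cv2.cvtColor(t,cv2.COLOR_BGR2HSV)
m=((g[:,:,1]<45)&(g[:,:,2]>130)).astype(np.uint8); m[:, :415]=0;m[:,490:]=0;m[:125]=0;m[210:]=0
m=cv2.morphologyEx(m,cv2.MORPH_CLOSE,np.ones((9,9)))
c=max(cv2.findContours(m,0,1)[0],key=cv2.contourArea)
e=cv2.fitEllipse(c);print('lid',e,onz('top',*e[0],.080))
for x in (0,1):
  pass
# loop
d=((t.sum(2)<330)&(cv2.erode(m,np.ones((15,15)))>0))
y,x=np.nonzero(d);w=400-t.sum(2)[y,x].astype(float)
P=np.array([onz('top',a,b,.102)[:2] for a,b in zip(x,y)])
print(len(P),P.mean(0)); cc=P.mean(0);u,sv,vt=np.linalg.svd(P-cc);q=(P-cc)@vt[0];print(vt[0],q.min(),q.max(),cc+vt[0]*(q.min()+q.max())/2)
print('loop scene ends crown', onz('scene',165+155/5,140+80/5,.102),onz('scene',165+245/5,140+125/5,.102))
for n,p in dict(wax=(277,168),spool=(395,167),tumb=(255,95),dish=(314,86),sl=(240,251),mal=(380,114)).items(): print(n,onz('top',*p,.03))
E
python3 m.py
```

```text
fork corners
[0.5137011  0.40307159 0.117     ]
[0.5144028  0.35412495 0.117     ]
[0.42184933 0.40014277 0.117     ]
[0.4241565 0.3521647 0.117    ]
s [0.42422793 0.35841132 0.117     ]
s [0.4234203  0.40237743 0.117     ]
s [0.51510809 0.36151863 0.117     ]
s [0.51394138 0.40796499 0.117     ]
handle top [0.44978938 0.37597825 0.206     ] [0.45066977 0.37943784 0.206     ]
lid ((451.3995361328125, 163.3622589111328), (57.03409957885742, 58.1551399230957), 134.13302612304688) [ 0.53853572 -0.3159246   0.08      ]
69 [ 0.53885821 -0.31347291]
[ 0.14100754 -0.99000852] -0.04215477888397534 0.03929176550299491 [ 0.53865636 -0.31205571]
loop scene ends crown [ 0.54559651 -0.34210221  0.102     ] [ 0.53728887 -0.27619959  0.102     ]
wax [0.54412374 0.16278748 0.03      ]
spool [ 0.53869966 -0.16861307  0.03      ]
tumb [0.75709527 0.22400147 0.03      ]
dish [0.7780908  0.05406608 0.03      ]
sl [0.31365436 0.26995359 0.03      ]
mal [ 0.69120225 -0.13159236  0.03      ]
```

Emit:
{"fn": "arm_command", "kwargs": {
  "rows": [
    [[26, -19, 4], [0, 0, 0.035]],
    [[26, -19, 4], [0, 0, 0.035]],
    [[26, -19, 4], [0, 0, 0.035]],
    [[26, -19, 4], [0, 0, 0.035]],
    [[26, -19, 4], [0, 0, 0.035]],
    [[26, -19, 4], [0, 0, 0.035]],
    [[26, -19, 4], [0, 0, 0.035]],
    [[26, -19, 4], [0, 0, 0.035]],
    [[26, -19, 4], [0, 0, 0.035]],
    [[26, -19, 4], [0, 0, 0.035]]
  ],
  "hand": 100
}}

```text
t: 0.93
position: [0.4462, 0.3795, 0.2709]
orientation: [-2.179, -2.263, 0.001]
force: [0.1, 0.1, 0.0]
grip_width: 0.0856
```

Emit:
{"fn": "arm_command", "kwargs": {
  "rows": [
    [[0, 0, 0], [0, 0, 0]],
    [[0, 0, 0], [0, 0, 0]]
  ]
}}

```text
t: 1.1
position: [0.4464, 0.3795, 0.2707]
orientation: [-2.185, -2.257, 0.002]
force: [0.1, -0.3, 0.3]
grip_width: 0.0852
```

```bash
cat >> h.py <<'E'
from scipy.spatial.transform import Rotation as R
def st():
    s=sense();M=R.from_rotvec(s['orientation']).as_matrix()
    print('t%.2f'%s['t'],'pos',(s['position']*1000).round(1),'yaw %.4f'%np.arctan2(M[1,0],M[0,0]),'z',M[:,2].round(3),'F',s['force'].round(2),'T',s['wrist_torque'].round(3),'w %.4f'%s['grip_width'],'q6 %.2f'%s['qpos'][5])
def crop(im,x,y,w,h,k): return cv2.resize(im[y:y+h,x:x+w],None,fx=k,fy=k,interpolation=cv2.INTER_CUBIC)[:,:,::-1]
E
python3 - <<'E'
from h import *
st()
s=cam('scene')
cv2.imwrite('pics/g1.png',crop(s,380,160,140,140,4))
E
```

```text
t1.10 pos [446.4 379.5 270.7] yaw 1.6036 z [-0.001 -0.001 -1.   ] F [ 0.1  -0.3   0.34] T [0.038 0.046 0.039] w 0.0852 q6 -0.96
```

View pics/g1.png

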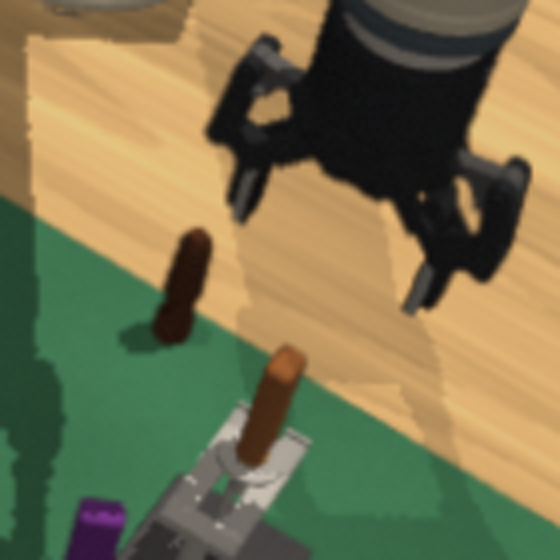

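The gripper straddles the handle, whose top is at crop (288,357). I'll descend and grip.

Emit:
{"fn": "arm_command", "kwargs": {
  "rows": [
    [[4, -1, -15], [0, 0, 0.005]],
    [[0, 0, -25], [0, 0, 0]],
    [[0, 0, -25], [0, 0, 0]],
    [[0, 0, -25], [0, 0, 0]],
    [[0, 0, -20], [0, 0, 0]],
    [[0, 0, -14], [0, 0, 0]],
    [[0, 0, 0], [0, 0, 0]]
  ]
}}

```text
t: 1.73
position: [0.4468, 0.3795, 0.1429]
orientation: [-2.173, -2.267, 0.011]
force: [0.5, 0.7, -0.5]
grip_width: 0.0855
```

Emit:
{"fn": "arm_command", "kwargs": {
  "rows": [
    [[0, 0, 0], [0, 0, 0]],
    [[0, 0, 0], [0, 0, 0]],
    [[0, 0, 0], [0, 0, 0]],
    [[0, 0, 0], [0, 0, 0]],
    [[0, 0, 0], [0, 0, 0]],
    [[0, 0, 0], [0, 0, 0]],
    [[0, 0, 0], [0, 0, 0]],
    [[0, 0, 0], [0, 0, 0]]
  ],
  "hand": 0,
  "squeeze": 100
}}

```text
t: 2.4
position: [0.4496, 0.3799, 0.1484]
orientation: [2.175, 2.266, 0.003]
force: [0.3, -1.9, 4.9]
grip_width: 0.015
```

```bash
python3 - <<'E'
from h import *
st()
s=cam('scene');t=cam('top')
cv2.imwrite('pics/g2.png',np.hstack([crop(s,380,200,100,120,4),crop(t,160,120,100,120,4)]))
E
```

```text
t2.40 pos [449.6 379.9 148.4] yaw 1.6119 z [ 0.002  0.001 -1.   ] F [ 0.33 -1.87  4.85] T [-0.077 -0.018  0.017] w 0.0150 q6 -0.97
```

View pics/g2.png

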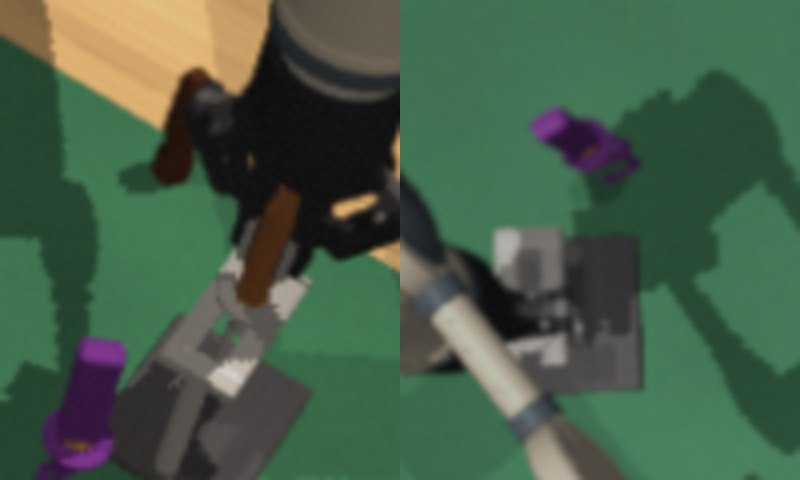

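Firmly gripped at a width of 15 mm. Next I raise it over the lips.

Emit:
{"fn": "arm_command", "kwargs": {
  "rows": [
    [[0, 0, 3], [0, 0, 0]],
    [[0, 0, 5], [0, 0, 0]],
    [[0, 0, 4], [0, 0, 0]],
    [[0, 0, 0], [0, 0, 0]]
  ]
}}

```text
t: 2.83
position: [0.4493, 0.3798, 0.16]
orientation: [2.175, 2.267, 0.001]
force: [0.3, -0.3, -1.6]
grip_width: 0.0152
```

```bash
python3 - <<'E'
from h import *
st()
E
```

```text
t2.83 pos [449.3 379.8 160. ] yaw 1.6120 z [ 0.  0. -1.] F [ 0.27 -0.34 -1.56] T [ 0.051  0.004 -0.033] w 0.0152 q6 -0.97
```

Emit:
{"fn": "arm_command", "kwargs": {
  "rows": [
    [[-5, 0, 0], [0, 0, 0]],
    [[-10, -0.5, 0], [0, 0, 0]],
    [[-15, -0.5, 0], [0, 0, 0]],
    [[-20, -1, 0], [0, 0, 0]],
    [[-20, -1, 0], [0, 0, 0]],
    [[-10, 0, 10], [0, 0, 0]],
    [[0, 0, 30], [0, 0, 0]],
    [[0, 0, 35], [0, 0, 0]],
    [[0, 0, 35], [0, 0, 0]],
    [[0, 0, 20], [0, 0, 0]]
  ]
}}

```text
t: 3.67
position: [0.3689, 0.377, 0.2947]
orientation: [2.174, 2.267, 0.009]
force: [0.9, -1.1, -1.7]
grip_width: 0.0148
```

```bash
python3 - <<'E'
from h import *
st()
s=cam('scene');t=cam('top')
cv2.imwrite('pics/g3.png',np.hstack([crop(s,380,160,120,150,4),crop(t,160,120,70,150,4)]))
E
```

```text
t3.67 pos [368.9 377.  294.7] yaw 1.6125 z [ 0.004  0.004 -1.   ] F [ 0.86 -1.05 -1.69] T [ 0.024 -0.009 -0.01 ] w 0.0148 q6 -0.88
```

View pics/g3.png

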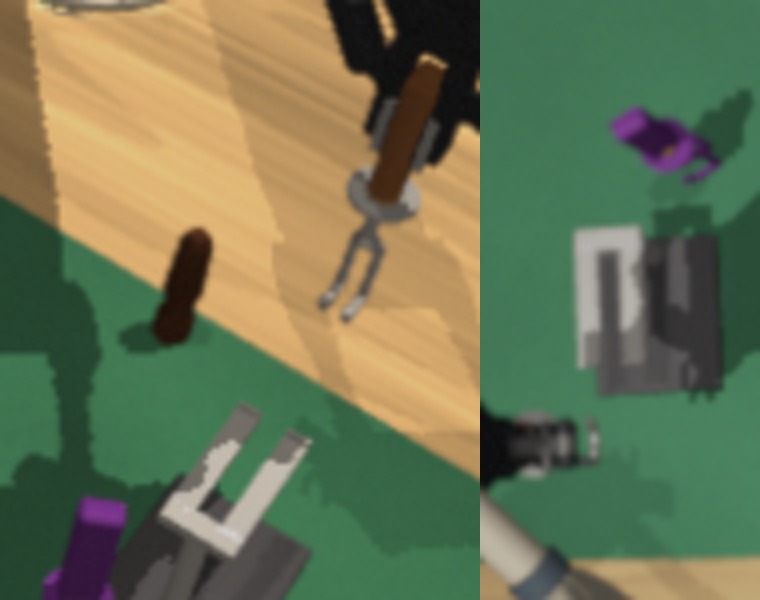

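```bash
python3 - <<'E'
from h import *
s=cv2.imread('pics/s0.png')
g=cv2.cvtColor(s,cv2.COLOR_BGR2HSV)
b=s[140:210,165:245]
m=((g[:,:,1]<60)&(g[:,:,2]>135)).astype(np.uint8);k=np.zeros_like(m);k[140:205,170:242]=1;m*=k
m=cv2.morphologyEx(m,cv2.MORPH_CLOSE,np.ones((9,9)))
c=max(cv2.findContours(m,0,1)[0],key=cv2.contourArea)
P=np.array([onz('scene',*p[0],.080)[:2] for p in c]).astype(np.float32)
print(cv2.minEnclosingCircle(P), cv2.fitEllipse(P))
d=((s.sum(2)<270)&(cv2.erode(m,np.ones((7,7)))>0))
y,x=np.nonzero(d);print(x.min(),x.max(),y.min(),y.max(),len(x))
v=m*255;v[d]=100
cv2.imwrite('pics/m.png',cv2.resize(v[130:215,160:250],None,fx=5,fy=5))
st()
E
```

```text
((0.5431733727455139, -0.31138914823532104), 0.0802379846572876) ((0.5435264706611633, -0.31120267510414124), (0.155157670378685, 0.1573203057050705), 0.28153061866760254)
193 216 155 170 47
t3.77 pos [369.7 377.5 295.4] yaw 1.6123 z [ 0.007  0.006 -1.   ] F [-0.47 -0.67 -1.81] T [ 0.026 -0.037  0.016] w 0.0145 q6 -0.88
```

View pics/m.png

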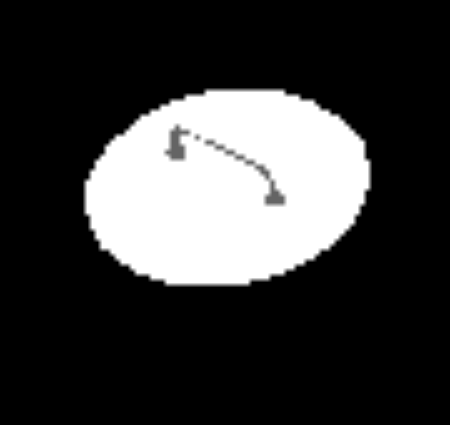

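Emit:
{"fn": "arm_command", "kwargs": {
  "rows": [
    [[3, -17, 0], [0, 0, 0.005]],
    [[6, -34, 0], [0, 0, 0.005]],
    [[6, -34, 0], [0, 0, 0.005]],
    [[6, -34, 0], [0, 0, 0.005]],
    [[6, -34, 0], [0, 0, 0.005]],
    [[6, -34, 0], [0, 0, 0.005]],
    [[6, -34, 0], [0, 0, 0.005]],
    [[6, -34, 0], [0, 0, 0.005]],
    [[6, -34, 0], [0, 0, 0.005]],
    [[6, -34, 0], [0, 0, 0.005]]
  ]
}}

```text
t: 4.6
position: [0.4256, 0.0522, 0.288]
orientation: [-2.117, -2.32, 0.002]
force: [0.1, -0.7, -0.9]
grip_width: 0.0146
```

Emit:
{"fn": "arm_command", "kwargs": {
  "rows": [
    [[6, -34, 0], [0, 0, 0.005]],
    [[6, -34, 0], [0, 0, 0.005]],
    [[6, -34, 0], [0, 0, 0.005]],
    [[6, -34, 0], [0, 0, 0.005]],
    [[6, -34, 0], [0, 0, 0.005]],
    [[6, -34, 0], [0, 0, 0.005]],
    [[6, -34, 0], [0, 0, 0.005]],
    [[6, -34, 0], [0, 0, 0.005]],
    [[6, -34, 0], [0, 0, 0.005]],
    [[3, -17, 0], [0, 0, 0]]
  ]
}}

```text
t: 5.43
position: [0.4827, -0.2725, 0.2867]
orientation: [-2.066, -2.363, 0.002]
force: [0.0, 0.5, -2.2]
grip_width: 0.0148
```

Emit:
{"fn": "arm_command", "kwargs": {
  "rows": [
    [[0, -10, -10], [0, 0, 0]],
    [[0, 0, -15], [0, 0, 0]],
    [[0, 0, -10], [0, 0, 0]],
    [[0, 0, 0], [0, 0, 0]]
  ]
}}

```text
t: 5.77
position: [0.4822, -0.2781, 0.25]
orientation: [-2.06, -2.363, 0.001]
force: [-0.3, -0.8, -2.3]
grip_width: 0.0149
```

```bash
python3 - <<'E'
from h import *
st()
s=cam('scene');t=cam('top')
cv2.imwrite('pics/p1.png',np.hstack([crop(s,160,70,100,150,4),crop(t,400,100,100,150,4)]))
E
```

```text
t5.77 pos [ 482.2 -278.1  250. ] yaw 1.7075 z [-0.005  0.004 -1.   ] F [-0.34 -0.76 -2.35] T [-0.044  0.031  0.057] w 0.0149 q6 -2.29
```

View pics/p1.png

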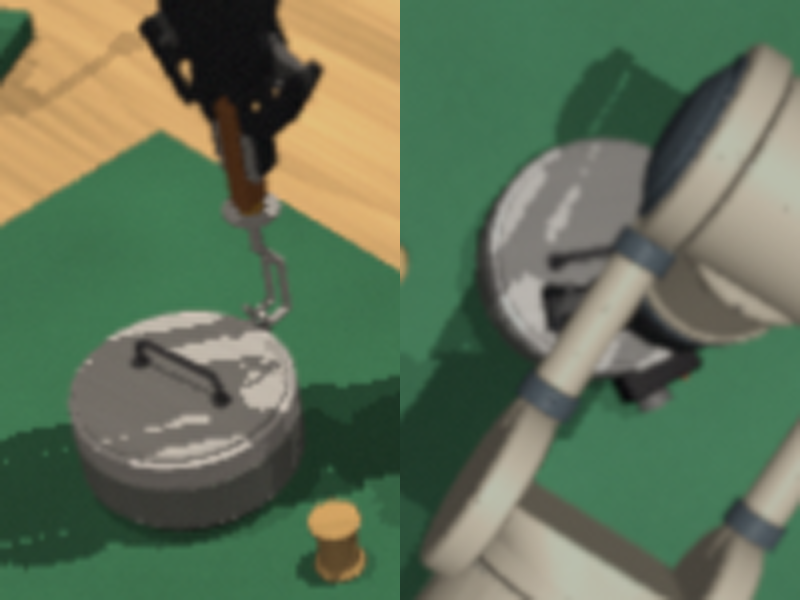

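Lifter upright behind the pot. I'll line up on the +y side of the loop, about 50 mm before the bar.

Emit:
{"fn": "arm_command", "kwargs": {
  "rows": [
    [[1, -8, -5], [0, 0, 0]],
    [[2, -10, -15], [0, 0, 0]],
    [[2, -10, -15], [0, 0, 0]],
    [[1, 0, -3], [0, 0, 0]],
    [[0, 0, 0], [0, 0, 0]],
    [[0, 0, 0], [0, 0, 0]]
  ]
}}

```text
t: 6.37
position: [0.4894, -0.307, 0.217]
orientation: [2.065, 2.367, 0.0]
force: [-0.1, 0.5, -1.2]
grip_width: 0.0147
```

```bash
python3 - <<'E'
from h import *
st()
s=cam('scene')
cv2.imwrite('pics/p2.png',crop(s,160,90,110,120,6))
E
```

```text
t6.37 pos [ 489.4 -307.   217. ] yaw 1.7073 z [ 0.001 -0.    -1.   ] F [-0.13  0.47 -1.24] T [ 0.039 -0.023  0.034] w 0.0147 q6 -2.33
```

View pics/p2.png

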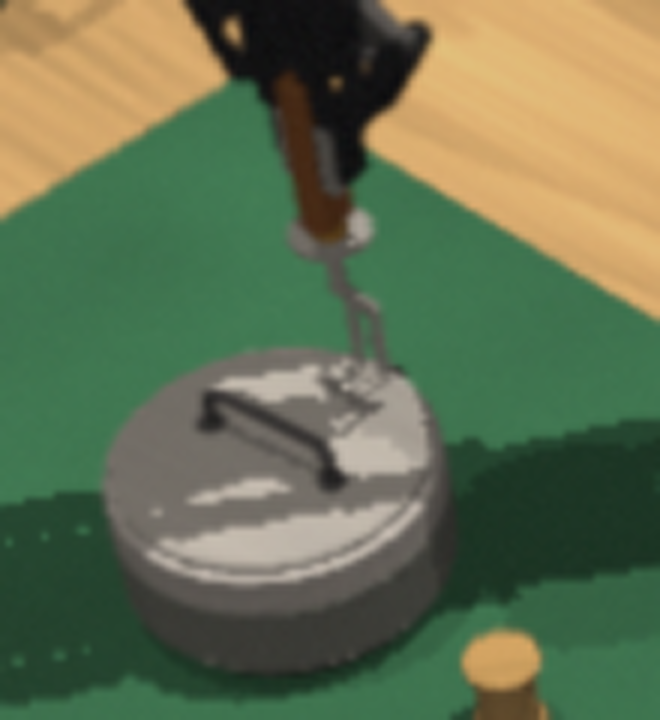

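```bash
python3 - <<'E'
from h import *
s=sense();p=s['position'];th=.137
ex=np.array([np.cos(th),np.sin(th),0]);ey=np.array([-np.sin(th),np.cos(th),0])
o=p.copy();o[2]-=.1234
for q in [(-12,7,44),(-12,-7,44),(-12,7,3),(-12,-7,3),(13,7,16),(13,-7,16),(0,0,92)]:
    w=o+(ex*q[0]+ey*q[1]+np.array([0,0,1])*q[2])/1000
    print(q,((proj('scene',w)-[160,90])*6).round())
# hypothesised loop
for L in [(.540,-.313),(.5385,-.3155)]:
  for yy,zz in [(30,.102),(-30,.102),(37,.08),(-37,.08)]:
    w=np.array([*L,zz])+ey*yy/1000; print(L,yy,zz,((proj('scene',w)-[160,90])*6).round(), ((proj('top',w)-[410,125])*5+[400,0]).round())
E
```

```text
(-12, 7, 44) [374. 300.]
(-12, -7, 44) [351. 289.]
(-12, 7, 3) [385. 366.]
(-12, -7, 3) [362. 355.]
(13, 7, 16) [347. 375.]
(13, -7, 16) [324. 364.]
(0, 0, 92) [332. 227.]
(0.54, -0.313) 30 0.102 [316. 441.] [556. 192.]
(0.54, -0.313) -30 0.102 [218. 394.] [666. 175.]
(0.54, -0.313) 37 0.08 [334. 482.] [535. 200.]
(0.54, -0.313) -37 0.08 [214. 423.] [668. 179.]
(0.5385, -0.3155) 30 0.102 [315. 437.] [561. 195.]
(0.5385, -0.3155) -30 0.102 [217. 390.] [671. 177.]
(0.5385, -0.3155) 37 0.08 [333. 478.] [539. 203.]
(0.5385, -0.3155) -37 0.08 [213. 419.] [673. 181.]
```

Emit:
{"fn": "arm_command", "kwargs": {
  "rows": [
    [[0, -2, -4], [0, 0, 0]],
    [[0, 0, -4], [0, 0, 0]],
    [[0, 0, -2], [0, 0, 0]],
    [[0, 0, 0], [0, 0, 0]],
    [[0, 0, 0], [0, 0, 0]]
  ]
}}

```text
t: 6.83
position: [0.4891, -0.3091, 0.2061]
orientation: [-2.065, -2.367, -0.0]
force: [0.4, 0.7, -1.6]
grip_width: 0.015
```

Emit:
{"fn": "arm_command", "kwargs": {
  "rows": [
    [[0, 0, -1], [0, 0, 0]],
    [[0, 0, 0], [0, 0, 0]],
    [[0, 0, 0], [0, 0, 0]]
  ]
}}

```text
t: 7.08
position: [0.4892, -0.3093, 0.2053]
orientation: [2.065, 2.367, 0.0]
force: [-0.7, 0.0, -1.6]
grip_width: 0.0149
```

Emit:
{"fn": "arm_command", "kwargs": {
  "rows": [
    [[0, 0, -1], [0, 0, 0]],
    [[0, 0, 0], [0, 0, 0]],
    [[0, 0, 0], [0, 0, 0]]
  ]
}}

```text
t: 7.33
position: [0.4892, -0.3093, 0.2042]
orientation: [-2.065, -2.367, 0.0]
force: [0.4, -0.3, -1.4]
grip_width: 0.0146
```

Emit:
{"fn": "arm_command", "kwargs": {
  "rows": [
    [[0, 0, -0.5], [0, 0, 0]],
    [[0, 0, 0], [0, 0, 0]],
    [[0, 0, 0], [0, 0, 0]]
  ]
}}

```text
t: 7.58
position: [0.4892, -0.3093, 0.2037]
orientation: [-2.065, -2.367, 0.0]
force: [-0.0, -0.3, -1.4]
grip_width: 0.0147
```

Emit:
{"fn": "arm_command", "kwargs": {
  "rows": [
    [[0, 0, -0.5], [0, 0, 0]],
    [[0, 0, 0], [0, 0, 0]],
    [[0, 0, 0], [0, 0, 0]]
  ]
}}

```text
t: 7.83
position: [0.4893, -0.3093, 0.2034]
orientation: [2.065, 2.367, 0.0]
force: [-0.7, -0.6, -1.1]
grip_width: 0.0149
```

Emit:
{"fn": "arm_command", "kwargs": {
  "rows": [
    [[0, 0, -0.5], [0, 0, 0]],
    [[0, 0, 0], [0, 0, 0]],
    [[0, 0, 0], [0, 0, 0]]
  ]
}}

```text
t: 8.08
position: [0.4893, -0.3093, 0.2034]
orientation: [2.065, 2.367, 0.0]
force: [-0.2, 1.0, 2.1]
grip_width: 0.0148
```

Contact on the lid's top at TCP z 203.4, just as predicted. I raise 1.1 mm and slide in, watching the force.

Emit:
{"fn": "arm_command", "kwargs": {
  "rows": [
    [[0, 0, 1.2], [0, 0, 0]],
    [[4, 0.5, 0], [0, 0, 0]],
    [[5, 0.7, 0], [0, 0, 0]],
    [[5, 0.7, 0], [0, 0, 0]],
    [[5, 0.7, 0], [0, 0, 0]],
    [[5, 0.7, 0], [0, 0, 0]],
    [[0, 0, 0], [0, 0, 0]]
  ]
}}

```text
t: 8.67
position: [0.5142, -0.3056, 0.2035]
orientation: [-2.064, -2.368, -0.0]
force: [0.5, -0.2, -2.5]
grip_width: 0.015
```

Emit:
{"fn": "arm_command", "kwargs": {
  "rows": [
    [[3, 0.4, 0], [0, 0, 0]],
    [[3, 0.4, 0], [0, 0, 0]],
    [[3, 0.4, 0], [0, 0, 0]],
    [[0, 0, 0], [0, 0, 0]]
  ]
}}

```text
t: 9.0
position: [0.5227, -0.3046, 0.2039]
orientation: [-2.065, -2.368, -0.0]
force: [0.1, 0.3, -1.4]
grip_width: 0.0152
```

Emit:
{"fn": "arm_command", "kwargs": {
  "rows": [
    [[3, 0.4, 0], [0, 0, 0]],
    [[3, 0.4, 0], [0, 0, 0]],
    [[3, 0.5, 0], [0, 0, 0]],
    [[0, 0, 0], [0, 0, 0]]
  ]
}}

```text
t: 9.33
position: [0.5317, -0.3033, 0.2039]
orientation: [2.065, 2.368, 0.0]
force: [-0.2, -0.2, -1.5]
grip_width: 0.015
```

Emit:
{"fn": "arm_command", "kwargs": {
  "rows": [
    [[2, 0.3, 0], [0, 0, 0]],
    [[2, 0.3, 0], [0, 0, 0]],
    [[1, 0.1, 0], [0, 0, 0]],
    [[0, 0, 0], [0, 0, 0]]
  ]
}}

```text
t: 9.67
position: [0.5364, -0.3027, 0.2039]
orientation: [-2.065, -2.368, -0.0]
force: [-0.4, -0.4, -1.5]
grip_width: 0.0146
```

```bash
python3 - <<'E'
from h import *
st()
s=cam('scene','p3full.png')
cv2.imwrite('pics/p3.png',crop(s,160,90,110,120,6))
E
```

```text
t9.67 pos [ 536.4 -302.7  203.9] yaw 1.7072 z [-0.  0. -1.] F [-0.44 -0.43 -1.55] T [-0.009  0.006  0.014] w 0.0146 q6 -2.28
```

View pics/p3.png

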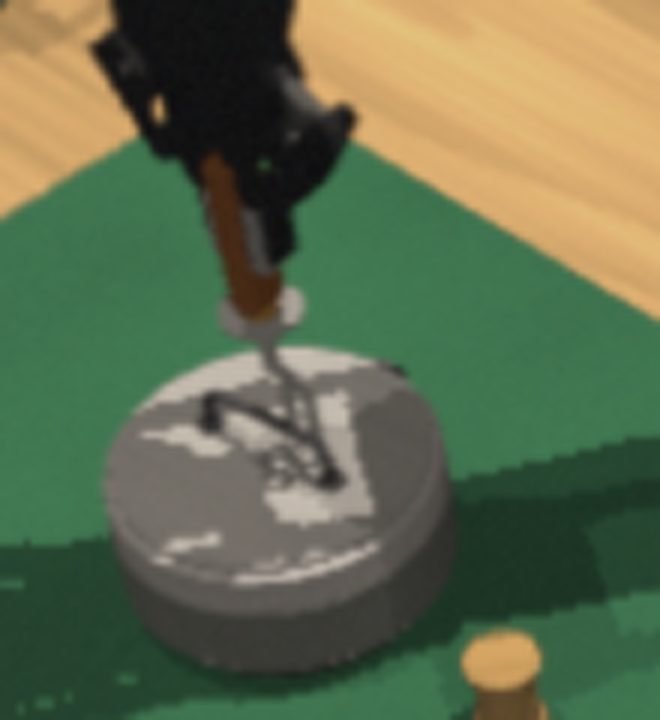

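The prongs are through the loop: the tips show in front of the crown at crop (280,468). Now I heft slowly.

Emit:
{"fn": "arm_command", "kwargs": {
  "rows": [
    [[0, 0, 4], [0, 0, 0]],
    [[0, 0, 4], [0, 0, 0]],
    [[0, 0, 3], [0, 0, 0]],
    [[0, 0, 0], [0, 0, 0]],
    [[0, 0, 0], [0, 0, 0]]
  ]
}}

```text
t: 10.13
position: [0.5363, -0.3029, 0.2156]
orientation: [2.065, 2.367, 0.0]
force: [-0.9, -0.1, -1.9]
grip_width: 0.0151
```

Emit:
{"fn": "arm_command", "kwargs": {
  "rows": [
    [[0, 0, 1], [0, 0, 0]],
    [[0, 0, 0], [0, 0, 0]],
    [[0, 0, 0], [0, 0, 0]]
  ]
}}

```text
t: 10.38
position: [0.5362, -0.3028, 0.2159]
orientation: [-2.065, -2.367, 0.0]
force: [0.6, 0.5, -1.9]
grip_width: 0.0146
```

Emit:
{"fn": "arm_command", "kwargs": {
  "rows": [
    [[0, 0, 1], [0, 0, 0]],
    [[0, 0, 0], [0, 0, 0]],
    [[0, 0, 0], [0, 0, 0]]
  ]
}}

```text
t: 10.63
position: [0.5361, -0.3027, 0.2167]
orientation: [-2.065, -2.367, 0.0]
force: [0.1, 0.7, -2.3]
grip_width: 0.0149
```

Emit:
{"fn": "arm_command", "kwargs": {
  "rows": [
    [[0, 0, 1], [0, 0, 0]],
    [[0, 0, 0], [0, 0, 0]],
    [[0, 0, 0], [0, 0, 0]]
  ]
}}

```text
t: 10.88
position: [0.536, -0.3026, 0.217]
orientation: [-2.064, -2.366, 0.0]
force: [-0.1, 0.7, -6.2]
grip_width: 0.0151
```

Emit:
{"fn": "arm_command", "kwargs": {
  "rows": [
    [[0, 0, 1], [0, 0, 0]],
    [[0, 0, 1], [0, 0, 0]],
    [[0, 0, 1], [0, 0, 0]],
    [[0, 0, 0], [0, 0, 0]],
    [[0, 0, 0], [0, 0, 0]]
  ]
}}

```text
t: 11.3
position: [0.5362, -0.3028, 0.2211]
orientation: [2.065, 2.367, 0.0]
force: [-0.1, -0.0, -5.7]
grip_width: 0.0149
```

```bash
python3 - <<'E'
from h import *
st()
s=cam('scene','p4full.png');t=cam('top')
st()
a=crop(s,165,130,80,85,5)
b=cv2.resize(cv2.imread('pics/p3full.png')[130:215,165:245],None,fx=5,fy=5,interpolation=cv2.INTER_CUBIC)
cv2.imwrite('pics/p4.png',np.hstack([b,a]))
E
```

```text
t11.30 pos [ 536.2 -302.8  221.1] yaw 1.7070 z [ 0. -0. -1.] F [-0.09 -0.02 -5.65] T [ 0.01  -0.032  0.001] w 0.0149 q6 -2.28
t11.40 pos [ 536.2 -302.8  220.9] yaw 1.7070 z [-0.  0. -1.] F [ 0.22  0.11 -6.19] T [-0.084 -0.026 -0.008] w 0.0151 q6 -2.28
```

View pics/p4.png

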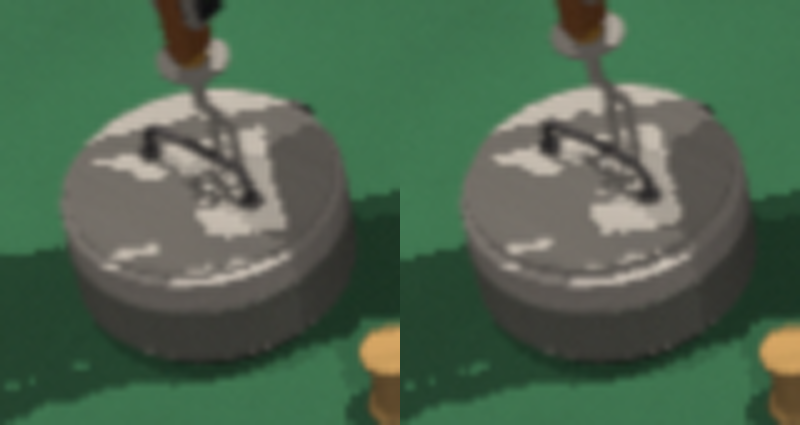

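```bash
cat > flow.py <<'E'
from h import *
import sys
def legs(f):
    s=cv2.imread('pics/'+f).astype(float).sum(2)
    out=[]
    for (x0,x1,y0,y1) in [(190,200,152,175),(210,220,166,186)]:
        pass
    return s
def shift(fa,fb):
    a=cv2.cvtColor(cv2.imread('pics/'+fa),6);b=cv2.cvtColor(cv2.imread('pics/'+fb),6)
    K=8
    A=cv2.resize(a,None,fx=K,fy=K,interpolation=cv2.INTER_CUBIC);B=cv2.resize(b,None,fx=K,fy=K,interpolation=cv2.INTER_CUBIC)
    for n,(x,y,w,h) in dict(legm=(187,150,14,18),legp=(207,164,18,16),rimfront=(195,180,35,16),rimleft=(174,150,12,36),rimback=(180,144,20,10),rimright=(228,152,12,30),pot=(195,195,30,12)).items():
        t=A[y*K:(y+h)*K,x*K:(x+w)*K]; m=6*K
        S=B[y*K-m:(y+h)*K+m,x*K-m:(x+w)*K+m]
        r=cv2.matchTemplate(S,t,cv2.TM_CCOEFF_NORMED);_,v,_,l=cv2.minMaxLoc(r)
        print(n,(np.array(l)-m)/K,'%.3f'%v)
shift(sys.argv[1],sys.argv[2])
L=np.array([.539,-.3155,.08]);ey=np.array([-.136,.991,0])
for k in(-37,0,37,75,-75): print(k,(proj('scene',L+ey*k/1000+[0,0,.004])-proj('scene',L+ey*k/1000)).round(2))
E
python3 flow.py p3full.png p4full.png
```

```text
legm [-0.375 -1.125] 0.973
legp [-0.5   -1.125] 0.960
rimfront [0. 0.] 0.968
rimleft [-0.5   -0.625] 0.962
rimback [ 0.    -1.125] 0.997
rimright [0. 0.] 0.996
pot [0. 0.] 0.998
-37 [-0.23 -1.04]
0 [-0.22 -1.04]
37 [-0.2  -1.04]
75 [-0.18 -1.04]
-75 [-0.25 -1.04]
```

Both loop legs rose equally (1.1 px each, about 4.3 mm, where the wrong side would give 0.5 vs 1.4), and the force step is about 4.3 N. So it balances on the +y side. Lifting on and rechecking.

Emit:
{"fn": "arm_command", "kwargs": {
  "rows": [
    [[0, 0, 1], [0, 0, 0]],
    [[0, 0, 1], [0, 0, 0]],
    [[0, 0, 1], [0, 0, 0]],
    [[0, 0, 1], [0, 0, 0]],
    [[0, 0, 1], [0, 0, 0]],
    [[0, 0, 1], [0, 0, 0]],
    [[0, 0, 0], [0, 0, 0]],
    [[0, 0, 0], [0, 0, 0]]
  ]
}}

```text
t: 12.07
position: [0.5362, -0.3028, 0.2271]
orientation: [2.065, 2.367, 0.0]
force: [0.6, -0.3, -6.6]
grip_width: 0.0148
```

```bash
python3 - <<'E'
from h import *
s=cam('scene','p5full.png');st()
cv2.imwrite('pics/p5.png',crop(s,165,110,80,105,5))
E
python3 flow.py p3full.png p5full.png
```

```text
t12.12 pos [ 536.2 -302.8  227. ] yaw 1.7070 z [ 0. -0. -1.] F [-0.54  0.25 -6.65] T [-0.029  0.042 -0.032] w 0.0147 q6 -2.28
legm [-0.625 -2.625] 0.965
legp [-0.75 -2.75] 0.949
rimfront [0.    0.125] 0.925
rimleft [-1.375 -1.875] 0.877
rimback [-0.125 -2.875] 0.997
rimright [ 0.    -0.125] 0.992
pot [0. 0.] 0.998
-37 [-0.23 -1.04]
0 [-0.22 -1.04]
37 [-0.2  -1.04]
75 [-0.18 -1.04]
-75 [-0.25 -1.04]
```

View pics/p5.png

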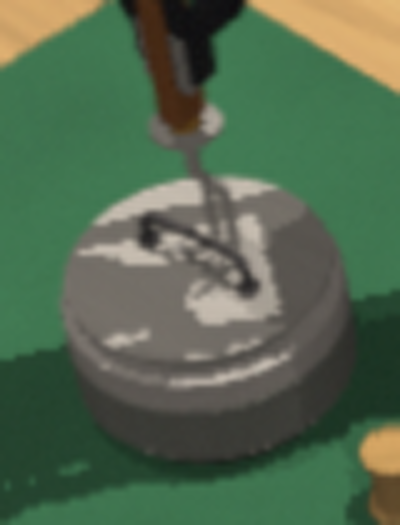

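Level at a 10 mm lift: legs −2.63 vs −2.75 px. Continuing up.

Emit:
{"fn": "arm_command", "kwargs": {
  "rows": [
    [[0, 0, 1.5], [0, 0, 0]],
    [[0, 0, 2], [0, 0, 0]],
    [[0, 0, 3], [0, 0, 0]],
    [[0, 0, 4], [0, 0, 0]],
    [[0, 0, 4], [0, 0, 0]],
    [[0, 0, 4], [0, 0, 0]],
    [[0, 0, 4], [0, 0, 0]],
    [[0, 0, 4], [0, 0, 0]],
    [[0, 0, 3], [0, 0, 0]],
    [[0, 0, 1.5], [0, 0, 0]]
  ]
}}

```text
t: 12.95
position: [0.5364, -0.3029, 0.2588]
orientation: [2.064, 2.367, 0.0]
force: [0.1, 0.1, -7.2]
grip_width: 0.0148
```

Emit:
{"fn": "arm_command", "kwargs": {
  "rows": [
    [[0, 0, 0], [0, 0, 0]],
    [[0, 0, 0], [0, 0, 0]],
    [[0, 0, 0], [0, 0, 0]],
    [[0, 0, 0], [0, 0, 0]],
    [[0, 0, 0], [0, 0, 0]],
    [[0, 0, 0], [0, 0, 0]]
  ]
}}

```text
t: 13.45
position: [0.5362, -0.3028, 0.2577]
orientation: [-2.065, -2.367, 0.0]
force: [0.0, 0.2, -6.8]
grip_width: 0.0148
```

```bash
python3 - <<'E'
from h import *
s=cam('scene','p6full.png');st()
cv2.imwrite('pics/p6.png',crop(s,155,60,100,150,4))
E
```

```text
t13.50 pos [ 536.2 -302.8  257.8] yaw 1.7070 z [-0.  0. -1.] F [-0.43 -0.89 -6.9 ] T [ 0.041 -0.036  0.005] w 0.0149 q6 -2.28
```

View pics/p6.png

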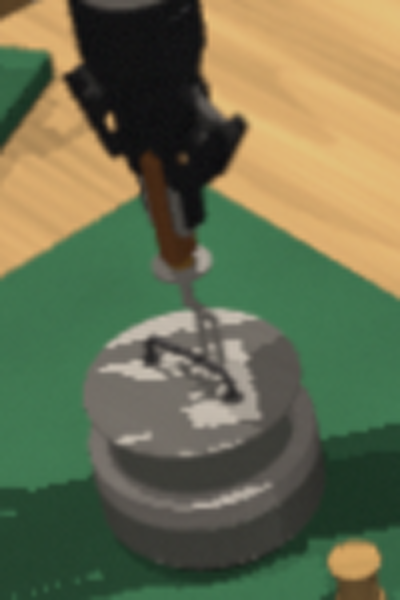

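```bash
python3 - <<'E'
from h import *
s=cv2.imread('pics/s0.png');g=cv2.cvtColor(s,cv2.COLOR_BGR2HSV)
m=cv2.inRange(g,(4,130,120),(14,255,255))
n,l,stt,c=cv2.connectedComponentsWithStats(m)
for i in range(1,n):
    if stt[i,4]>800:
        q=max(cv2.findContours((l==i).astype(np.uint8),0,1)[0],key=cv2.contourArea)
        P=np.array([onz('scene',*p[0],.016)[:2] for p in q]).astype(np.float32)
        print(c[i],cv2.fitEllipse(P))
E
```

```text
[299.02560455 121.13513514] ((0.1573234498500824, -0.30038097500801086), (0.1715540885925293, 0.17470115423202515), 24.093917846679688)
[298.70943678 230.97389034] ((0.5053458213806152, 0.002941714832559228), (0.17064926028251648, 0.17223533987998962), 44.7977180480957)
```

Emit:
{"fn": "arm_command", "kwargs": {
  "rows": [
    [[-0.3, 3, 0], [0, 0, 0]],
    [[-0.7, 6, 0], [0, 0, 0]],
    [[-1, 9, 0], [0, 0, 0]],
    [[-1.4, 12, 0], [0, 0, 0]],
    [[-1.6, 14, 0], [0, 0, 0]],
    [[-1.6, 14, 0], [0, 0, 0]],
    [[-1.6, 14, 0], [0, 0, 0]],
    [[-1.6, 14, 0], [0, 0, 0]],
    [[-1.6, 14, 0], [0, 0, 0]],
    [[-1.6, 14, 0], [0, 0, 0]]
  ]
}}

```text
t: 14.33
position: [0.523, -0.1871, 0.2582]
orientation: [2.064, 2.368, 0.0]
force: [0.4, -1.0, -6.1]
grip_width: 0.0146
```

Emit:
{"fn": "arm_command", "kwargs": {
  "rows": [
    [[-1.6, 14, 0], [0, 0, 0]],
    [[-1.6, 14, 0], [0, 0, 0]],
    [[-1.6, 14, 0], [0, 0, 0]],
    [[-1.6, 14, 0], [0, 0, 0]],
    [[-1.6, 14, 0], [0, 0, 0]],
    [[-1.6, 14, 0], [0, 0, 0]],
    [[-1.6, 14, 0], [0, 0, 0]],
    [[-1.6, 14, 0], [0, 0, 0]],
    [[-1.6, 14, 0], [0, 0, 0]],
    [[-1.6, 14, 0], [0, 0, 0]]
  ]
}}

```text
t: 15.17
position: [0.507, -0.0474, 0.258]
orientation: [2.065, 2.367, 0.0]
force: [0.2, -0.1, -5.4]
grip_width: 0.015
```

Emit:
{"fn": "arm_command", "kwargs": {
  "rows": [
    [[-1.6, 14, 0], [0, 0, 0]],
    [[-1.5, 13, 0], [0, 0, 0]],
    [[-1.2, 11, 0], [0, 0, 0]],
    [[-1, 9, 0], [0, 0, 0]],
    [[-0.8, 7, 0], [0, 0, 0]],
    [[-0.6, 5, 0], [0, 0, 0]],
    [[-0.3, 3, 0], [0, 0, 0]],
    [[0, 1, 0], [0, 0, 0]],
    [[0, 0, 0], [0, 0, 0]],
    [[0, 0, 0], [0, 0, 0]]
  ]
}}

```text
t: 16.0
position: [0.5003, 0.0138, 0.2579]
orientation: [2.066, 2.367, -0.0]
force: [0.1, -0.4, -7.0]
grip_width: 0.0145
```

```bash
python3 - <<'E'
from h import *
s=cam('scene','p7full.png');t=cam('top');st()
cv2.imwrite('pics/p7.png',np.hstack([crop(s,245,120,110,160,4),crop(t,290,110,90,160,4)]))
E
```

```text
t16.10 pos [500.3  13.8 257.9] yaw 1.7063 z [-0. -0. -1.] F [-0.31  0.22 -6.51] T [0.033 0.025 0.015] w 0.0148 q6 -1.75
```

View pics/p7.png

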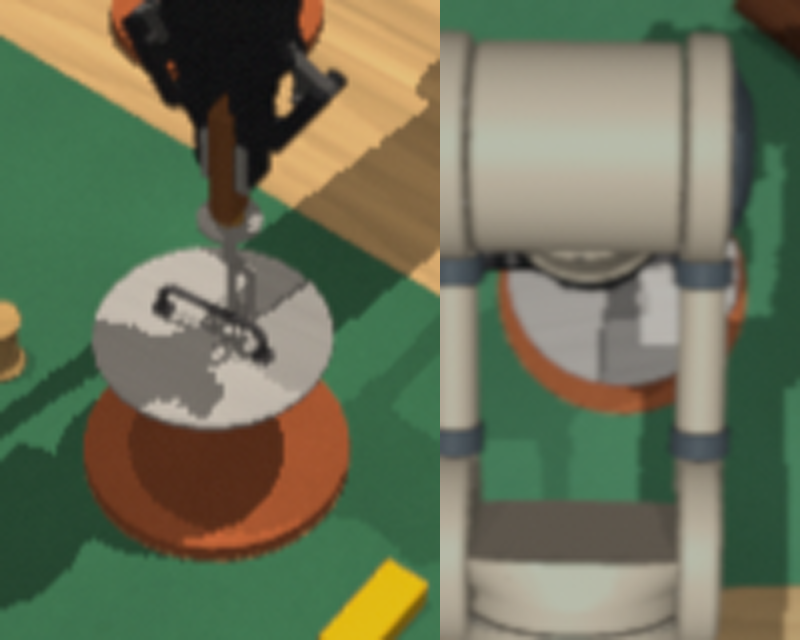

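```bash
python3 - <<'E'
from h import *
for p in [(95,338),(332,338),(213,248),(213,428)]: print(onz('scene',245+p[0]/4,120+p[1]/4,.121))
print(onz('scene',298.3,204.5,.121))
E
```

```text
[ 0.55611485 -0.04960545  0.121     ]
[0.46076642 0.06151099 0.121     ]
[ 0.4500499  -0.04564382  0.121     ]
[0.56239496 0.05281193 0.121     ]
[0.50855663 0.00579953 0.121     ]
```

Emit:
{"fn": "arm_command", "kwargs": {
  "rows": [
    [[0, 0, -4], [0, 0, 0]],
    [[0, 0, -8], [0, 0, 0]],
    [[0, 0, -10], [0, 0, 0]],
    [[0, 0, -12], [0, 0, 0]],
    [[0, 0, -12], [0, 0, 0]],
    [[0, 0, -12], [0, 0, 0]],
    [[0, 0, -10], [0, 0, 0]],
    [[0, 0, -8], [0, 0, 0]],
    [[0, 0, -4], [0, 0, 0]],
    [[0, 0, -1], [0, 0, 0]]
  ]
}}

```text
t: 16.93
position: [0.4998, 0.0142, 0.1758]
orientation: [-2.064, -2.367, 0.002]
force: [-0.0, 0.3, -6.0]
grip_width: 0.015
```

Emit:
{"fn": "arm_command", "kwargs": {
  "rows": [
    [[0, 0, -2], [0, 0, 0]],
    [[0, 0, -1], [0, 0, 0]],
    [[0, 0, -1], [0, 0, 0]],
    [[0, 0, 0], [0, 0, 0]],
    [[0, 0, 0], [0, 0, 0]]
  ]
}}

```text
t: 17.35
position: [0.5004, 0.0142, 0.1733]
orientation: [2.065, 2.367, 0.001]
force: [-0.2, 0.2, -6.1]
grip_width: 0.015
```

Emit:
{"fn": "arm_command", "kwargs": {
  "rows": [
    [[0, 0, -1], [0, 0, 0]],
    [[0, 0, -1], [0, 0, 0]],
    [[0, 0, -1], [0, 0, 0]],
    [[0, 0, -0.5], [0, 0, 0]],
    [[0, 0, -0.5], [0, 0, 0]],
    [[0, 0, 0], [0, 0, 0]]
  ]
}}

```text
t: 17.85
position: [0.5001, 0.0142, 0.1688]
orientation: [-2.065, -2.367, 0.0]
force: [0.3, -0.4, -7.2]
grip_width: 0.015
```

Emit:
{"fn": "arm_command", "kwargs": {
  "rows": [
    [[0, 0, -0.5], [0, 0, 0]],
    [[0, 0, -0.5], [0, 0, 0]],
    [[0, 0, -0.5], [0, 0, 0]],
    [[0, 0, -0.5], [0, 0, 0]],
    [[0, 0, -0.5], [0, 0, 0]],
    [[0, 0, 0], [0, 0, 0]]
  ]
}}

```text
t: 18.35
position: [0.5006, 0.0142, 0.1673]
orientation: [2.064, 2.366, 0.002]
force: [0.2, -0.1, -1.7]
grip_width: 0.0149
```

Emit:
{"fn": "arm_command", "kwargs": {
  "rows": [
    [[0, 0, -0.5], [0, 0, 0]],
    [[0, 0, -0.5], [0, 0, 0]],
    [[0, 0, -0.5], [0, 0, 0]],
    [[0, 0, 0], [0, 0, 0]],
    [[0, 0, 0], [0, 0, 0]]
  ]
}}

```text
t: 18.77
position: [0.5002, 0.0142, 0.165]
orientation: [2.065, 2.367, 0.0]
force: [0.0, -0.2, -1.9]
grip_width: 0.0146
```

The lid is down and the force is back to the lifter's own weight. Next I free the prongs from the bar: contact with the lid's top is expected at TCP z 154.4, so I stop at 155.2.

Emit:
{"fn": "arm_command", "kwargs": {
  "rows": [
    [[0, 0, -2], [0, 0, 0]],
    [[0, 0, -2], [0, 0, 0]],
    [[0, 0, -2], [0, 0, 0]],
    [[0, 0, -1], [0, 0, 0]],
    [[0, 0, -1], [0, 0, 0]],
    [[0, 0, 0], [0, 0, 0]],
    [[0, 0, 0], [0, 0, 0]]
  ]
}}

```text
t: 19.35
position: [0.5002, 0.0142, 0.1569]
orientation: [-2.065, -2.367, 0.0]
force: [0.4, -0.6, -1.5]
grip_width: 0.0148
```

Emit:
{"fn": "arm_command", "kwargs": {
  "rows": [
    [[0, 0, -0.5], [0, 0, 0]],
    [[0, 0, -0.5], [0, 0, 0]],
    [[0, 0, 0], [0, 0, 0]],
    [[0, 0, 0], [0, 0, 0]]
  ]
}}

```text
t: 19.68
position: [0.5002, 0.0142, 0.156]
orientation: [-2.065, -2.367, -0.0]
force: [-0.2, 0.3, -2.0]
grip_width: 0.0149
```

```bash
python3 - <<'E'
from h import *
s=cam('scene','p8full.png');st()
cv2.imwrite('pics/p8.png',crop(s,245,140,110,140,5))
E
```

```text
t19.73 pos [500.2  14.2 156. ] yaw 1.7070 z [-0.  0. -1.] F [ 0.32  0.46 -1.  ] T [ 0.001 -0.012 -0.024] w 0.0151 q6 -1.75
```

View pics/p8.png

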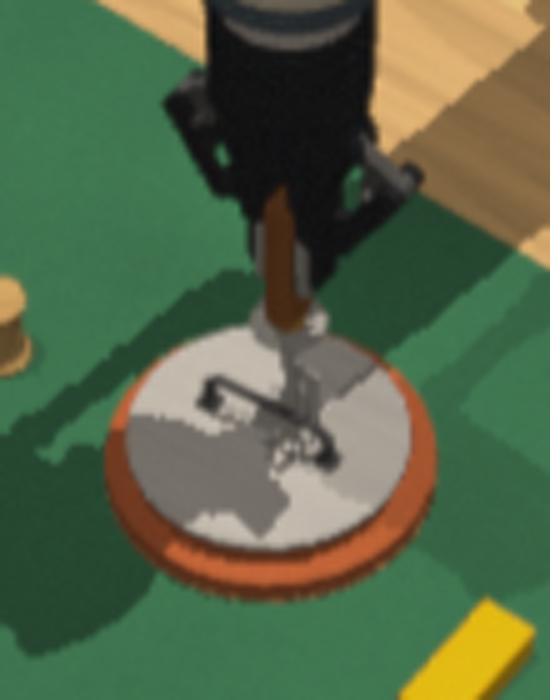

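The lid sits flat, centred on the disc; the prongs are loose under the crown. Backing out along −x of the lid.

Emit:
{"fn": "arm_command", "kwargs": {
  "rows": [
    [[0, 0, -0.5], [0, 0, 0]],
    [[-2, -0.3, 0], [0, 0, 0]],
    [[-2, -0.3, 0], [0, 0, 0]],
    [[-2, -0.3, 0], [0, 0, 0]],
    [[-2, -0.3, 0], [0, 0, 0]],
    [[0, 0, 0], [0, 0, 0]]
  ]
}}

```text
t: 20.23
position: [0.4919, 0.013, 0.1556]
orientation: [2.065, 2.367, 0.0]
force: [0.1, -0.9, -2.0]
grip_width: 0.0145
```

Emit:
{"fn": "arm_command", "kwargs": {
  "rows": [
    [[-2, -0.3, 0], [0, 0, 0]],
    [[-3, -0.4, 0], [0, 0, 0]],
    [[-3, -0.4, 0], [0, 0, 0]],
    [[-3, -0.4, 0], [0, 0, 0]],
    [[0, 0, 0], [0, 0, 0]]
  ]
}}

```text
t: 20.65
position: [0.4807, 0.0114, 0.1556]
orientation: [2.065, 2.367, -0.0]
force: [0.3, -0.8, -0.6]
grip_width: 0.0151
```

Emit:
{"fn": "arm_command", "kwargs": {
  "rows": [
    [[-5, -0.7, 0], [0, 0, 0]],
    [[-5, -0.7, 0], [0, 0, 0]],
    [[-5, -0.7, 0], [0, 0, 0]],
    [[-5, -0.7, 0], [0, 0, 0]],
    [[-5, -0.7, 0], [0, 0, 0]],
    [[0, 0, 0], [0, 0, 0]]
  ]
}}

```text
t: 21.15
position: [0.4554, 0.0079, 0.1556]
orientation: [2.065, 2.367, -0.0]
force: [0.1, 0.4, -1.8]
grip_width: 0.0149
```

```bash
python3 - <<'E'
from h import *
s=cam('scene','p9full.png');st()
cv2.imwrite('pics/p9.png',crop(s,245,140,110,140,5))
E
```

```text
t21.20 pos [455.9   7.9 155.7] yaw 1.7069 z [ 0.001 -0.    -1.   ] F [ 0.59  0.03 -2.1 ] T [ 0.029 -0.071 -0.015] w 0.0147 q6 -1.76
```

View pics/p9.png

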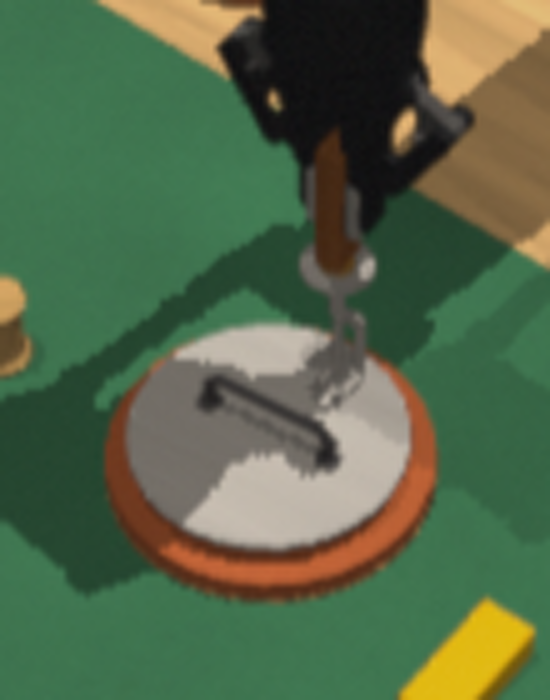

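The hook is clear and the lid unmoved. Raising and returning to the stand's open side.

Emit:
{"fn": "arm_command", "kwargs": {
  "rows": [
    [[-1, 0, 5], [0, 0, 0]],
    [[0, 0, 15], [0, 0, 0]],
    [[0, 0, 30], [0, 0, 0]],
    [[0, 0, 35], [0, 0, 0]],
    [[0, 0, 35], [0, 0, 0]],
    [[-5, 20, 18], [0, 0, -0.01]],
    [[-7, 30, 0], [0, 0, -0.01]],
    [[-7, 30, 0], [0, 0, -0.01]],
    [[-7, 30, 0], [0, 0, -0.01]],
    [[-7, 30, 0], [0, 0, -0.01]]
  ]
}}

```text
t: 22.03
position: [0.4219, 0.1493, 0.2942]
orientation: [2.125, 2.314, 0.001]
force: [0.4, -0.2, -2.7]
grip_width: 0.0152
```

Emit:
{"fn": "arm_command", "kwargs": {
  "rows": [
    [[-7, 30, 0], [0, 0, -0.01]],
    [[-7, 30, 0], [0, 0, -0.01]],
    [[-7, 30, 0], [0, 0, -0.01]],
    [[-7, 30, 0], [0, 0, -0.01]],
    [[-7, 30, 0], [0, 0, -0.005]],
    [[-7, 30, 0], [0, 0, 0]],
    [[-7, 30, 0], [0, 0, 0]],
    [[-5, 15, 0], [0, 0, 0]],
    [[0, 4, 0], [0, 0, 0]],
    [[0, 0, 0], [0, 0, 0]]
  ]
}}

```text
t: 22.87
position: [0.3679, 0.3779, 0.2932]
orientation: [2.173, 2.269, -0.001]
force: [0.4, 0.1, -2.3]
grip_width: 0.0147
```

```bash
python3 - <<'E'
from h import *
st()
E
```

```text
t22.87 pos [367.9 377.9 293.2] yaw 1.6140 z [-0.    -0.001 -1.   ] F [ 0.44  0.14 -2.3 ] T [ 0.015  0.056 -0.013] w 0.0147 q6 -0.88
```

Emit:
{"fn": "arm_command", "kwargs": {
  "rows": [
    [[0, -1, -10], [0, 0, 0]],
    [[0, 0, -25], [0, 0, 0]],
    [[0, 0, -30], [0, 0, 0]],
    [[0, 0, -30], [0, 0, 0]],
    [[0, 0, -25], [0, 0, 0]],
    [[0, 0, -10], [0, 0, 0]],
    [[0, 0, -2], [0, 0, 0]],
    [[0, 0, 0], [0, 0, 0]],
    [[0, 0, 0], [0, 0, 0]]
  ]
}}

```text
t: 23.62
position: [0.369, 0.3761, 0.1636]
orientation: [2.176, 2.266, 0.005]
force: [-0.3, 0.3, -1.2]
grip_width: 0.0148
```

```bash
python3 - <<'E'
from h import *
s=cam('scene');st();t=cam('top')
cv2.imwrite('pics/q1.png',np.hstack([crop(s,380,200,120,140,4),crop(t,160,120,70,140,4)]))
E
```

```text
t23.67 pos [369.1 376.4 164. ] yaw 1.6116 z [ 0.003  0.002 -1.   ] F [ 0.21 -0.5  -2.07] T [ 0.037  0.004 -0.034] w 0.0150 q6 -0.88
```

View pics/q1.png

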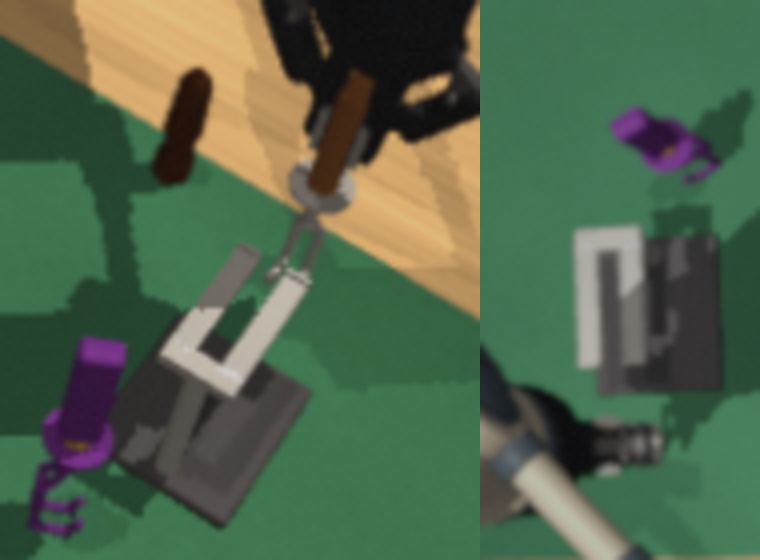

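Emit:
{"fn": "arm_command", "kwargs": {
  "rows": [
    [[0, 0, -3], [0, 0, 0]],
    [[0, 0, -2], [0, 0, 0]],
    [[5, 0.2, 0], [0, 0, 0]],
    [[10, 0.4, 0], [0, 0, 0]],
    [[15, 0.6, 0], [0, 0, 0]],
    [[0, 0, 0], [0, 0, 0]],
    [[0, 0, 0], [0, 0, 0]]
  ]
}}

```text
t: 24.3
position: [0.399, 0.377, 0.1561]
orientation: [-2.176, -2.265, 0.001]
force: [0.4, -0.2, -1.2]
grip_width: 0.0147
```

```bash
python3 - <<'E'
from h import *
st()
E
```

```text
t24.30 pos [399.  377.  156.1] yaw 1.6109 z [-0.001 -0.    -1.   ] F [ 0.37 -0.18 -1.16] T [-0.024  0.055 -0.   ] w 0.0147 q6 -0.92
```

Emit:
{"fn": "arm_command", "kwargs": {
  "rows": [
    [[0, 0.3, 2], [0, 0, 0]],
    [[6, 0.3, 0], [0, 0, 0]],
    [[8, 0.4, 0], [0, 0, 0]],
    [[8, 0.4, 0], [0, 0, 0]],
    [[8, 0.4, 0], [0, 0, 0]],
    [[0, 0, 0], [0, 0, 0]]
  ]
}}

```text
t: 24.8
position: [0.4298, 0.3788, 0.1581]
orientation: [2.176, 2.265, 0.0]
force: [0.2, -0.8, -1.2]
grip_width: 0.0148
```

Emit:
{"fn": "arm_command", "kwargs": {
  "rows": [
    [[8, 0.4, 0], [0, 0, 0]],
    [[8, 0.4, 0], [0, 0, 0]],
    [[4, 0.2, 0], [0, 0, 0]],
    [[0, 0, 0], [0, 0, 0]],
    [[0, 0, 0], [0, 0, 0]]
  ]
}}

```text
t: 25.22
position: [0.4484, 0.38, 0.1583]
orientation: [-2.175, -2.266, 0.001]
force: [-0.1, -0.1, -2.7]
grip_width: 0.0149
```

```bash
python3 - <<'E'
from h import *
st();s=cam('scene')
cv2.imwrite('pics/q2.png',crop(s,390,220,90,100,6))
E
```

```text
t25.22 pos [448.4 380.  158.3] yaw 1.6116 z [-0. -0. -1.] F [-0.07 -0.11 -2.68] T [-0.022  0.034 -0.033] w 0.0149 q6 -0.97
```

View pics/q2.png

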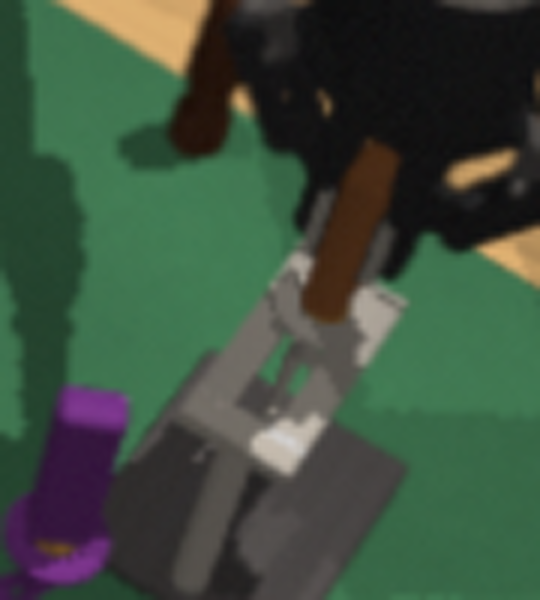

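The shank is in the slot and the guard is above the arms. Lowering by feel.

Emit:
{"fn": "arm_command", "kwargs": {
  "rows": [
    [[1, 0, -3], [0, 0, 0]],
    [[0, 0, -3], [0, 0, 0]],
    [[0, 0, -2], [0, 0, 0]],
    [[0, 0, -1], [0, 0, 0]],
    [[0, 0, 0], [0, 0, 0]],
    [[0, 0, 0], [0, 0, 0]]
  ]
}}

```text
t: 25.77
position: [0.4491, 0.38, 0.1494]
orientation: [-2.175, -2.267, 0.0]
force: [0.0, -0.2, -1.8]
grip_width: 0.0147
```

Emit:
{"fn": "arm_command", "kwargs": {
  "rows": [
    [[0, 0, -0.5], [0, 0, 0]],
    [[0, 0, 0], [0, 0, 0]],
    [[0, 0, 0], [0, 0, 0]]
  ]
}}

```text
t: 26.02
position: [0.4492, 0.38, 0.1491]
orientation: [2.175, 2.267, 0.0]
force: [0.4, 0.4, -1.8]
grip_width: 0.0149
```

Emit:
{"fn": "arm_command", "kwargs": {
  "rows": [
    [[0, 0, -0.5], [0, 0, 0]],
    [[0, 0, 0], [0, 0, 0]],
    [[0, 0, 0], [0, 0, 0]]
  ]
}}

```text
t: 26.27
position: [0.4492, 0.38, 0.1485]
orientation: [-2.175, -2.267, 0.0]
force: [0.8, -0.4, -1.1]
grip_width: 0.015
```

Emit:
{"fn": "arm_command", "kwargs": {
  "rows": [
    [[0, 0, -0.4], [0, 0, 0]],
    [[0, 0, 0], [0, 0, 0]],
    [[0, 0, 0], [0, 0, 0]]
  ]
}}

```text
t: 26.52
position: [0.4492, 0.38, 0.1484]
orientation: [2.175, 2.267, 0.001]
force: [-0.6, 0.0, 0.6]
grip_width: 0.0151
```

Seated: the force has turned upward at the same height as when it first hung (148.4). Releasing.

Emit:
{"fn": "arm_command", "kwargs": {
  "rows": [
    [[0, 0, 0], [0, 0, 0]],
    [[0, 0, 0], [0, 0, 0]],
    [[0, 0, 0], [0, 0, 0]],
    [[0, 0, 0], [0, 0, 0]],
    [[0, 0, 0], [0, 0, 0]],
    [[0, 0, 0], [0, 0, 0]],
    [[0, 0, 0], [0, 0, 0]],
    [[0, 0, 0], [0, 0, 0]]
  ],
  "hand": 100
}}

```text
t: 27.18
position: [0.4492, 0.38, 0.1481]
orientation: [-2.175, -2.267, 0.0]
force: [-0.2, -0.2, -0.0]
grip_width: 0.0857
```

Emit:
{"fn": "arm_command", "kwargs": {
  "rows": [
    [[0, 0, 5], [0, 0, 0]],
    [[0, 0, 15], [0, 0, 0]],
    [[0, 0, 30], [0, 0, 0]],
    [[0, 0, 35], [0, 0, 0]],
    [[0, 0, 35], [0, 0, 0]],
    [[-20, 0, 20], [0, 0, 0]],
    [[-35, 0, 10], [0, 0, 0]],
    [[-35, 0, 0], [0, 0, 0]],
    [[-15, 0, 0], [0, 0, 0]],
    [[0, 0, 0], [0, 0, 0]]
  ]
}}

```text
t: 28.02
position: [0.3417, 0.3804, 0.3004]
orientation: [-2.172, -2.269, -0.005]
force: [0.1, -0.1, 0.2]
grip_width: 0.0852
```

```bash
python3 - <<'E'
from h import *
st();s=cam('scene','end_s.png');t=cam('top','end_t.png');st()
cv2.imwrite('pics/e1.png',np.hstack([crop(s,380,220,100,120,4),crop(t,160,120,90,120,4)]))
E
```

```text
t28.02 pos [341.7 380.4 300.4] yaw 1.6148 z [ 0.002  0.003 -1.   ] F [ 0.11 -0.15  0.17] T [ 0.048 -0.048  0.026] w 0.0852 q6 -0.84
t28.12 pos [344.1 380.1 298.8] yaw 1.6129 z [ 0.001  0.001 -1.   ] F [ 0.21  0.86 -0.25] T [ 0.028 -0.011  0.068] w 0.0856 q6 -0.84
```

View pics/e1.png

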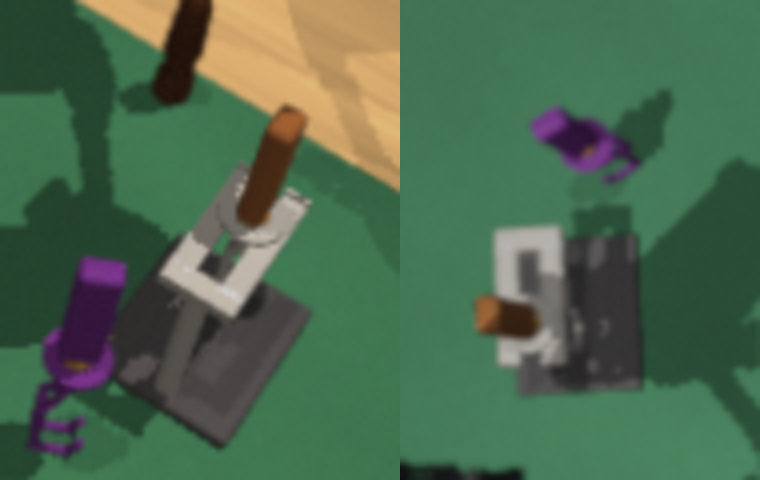

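View pics/end_t.png

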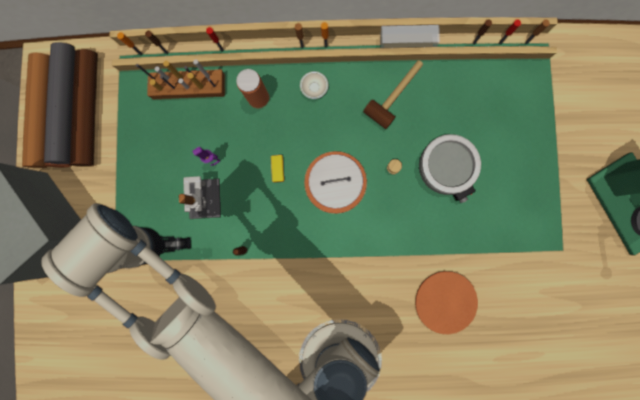

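View pics/end_s.png

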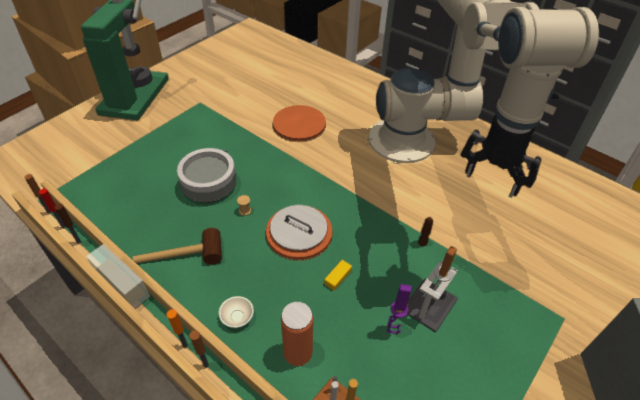

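The lid is centred on the trivet (top 336,182) and the pot hasn't moved. The lifter's handle top is at the same pixel as at the start (about 182,199), and the bystanders are in place. Handing in.

```bash
python3 -c "
from h import *
print(manip.job_done())"
```

```text
the job is handed in; nothing more can be done
None
```

The lid is off the pot and stands flat in the middle of the farther trivet, and the lifter hangs back on its stand. I handed the job in at about 28 s of the 72 s allowed; no verdict was reported.

- **Lift:** I touched the prongs down on the lid's top and slid them in under the loop. The first heft was about 13 mm towards +y, and that proved to be the heavy side. Both loop legs rose equally (1.1 px each at about 4 mm, then 2.6 and 2.75 px at about 10 mm). The lid then lifted clear of the pot.
- **Set down:** The load on the lifter ranged from 4 to 5.5 N, and fell back to the lifter's own weight as the lid settled on the trivet. The prongs came out without any reading that showed contact with the lid.
- **Last checks:** The final pictures show the lid centred on the trivet with the lifter clear of it. The pot and bystanders look unmoved. The lifter hangs upright where it started, at the same seating height (148.4 mm) as at the pick-up. The gripper is clear of everything.
- **Disagreements:** The two cameras differed by 3–5 mm on the positions of the lid, trivet and handle. I averaged them or checked by touch. While the lid still hung above the trivet, the scene camera put it about 4 mm off-centre, well within the 20 mm allowed. The wrist torque was too noisy to help find the balance, so I judged that from the pictures and the vertical force.

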